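# Hang the sample pail on the clamp stand by its bail

## Robot

A 6-joint arm with a two-finger parallel gripper is mounted at the origin on the work surface. World frame = base frame: x ahead of the robot, y to its left, z up, the work surface at z = 0. Lengths are in mm, angles in degrees, forces in N, time in s.
With the tool pointing down it reaches from about 350 to 850 mm from the base axis. Payload 8.1 kg.
Tool frame: the origin (TCP) lies midway between the tips of the shut fingers; the grasp point (between the pads) lies 19 mm behind it; z points along the fingers, y is the line along which they close (so a half turn about z gives the same grasp; the last joint's range is limited). The gripper opens to 85 mm and grips with 20 to 120 N. Pads are 22 mm wide; open, the fingers measure 114 mm over their backs; the gripper's body (76 mm by 85 mm) begins 54 mm behind the grasp point. The pads swing forward as they close: fully open they stand 13 mm farther back than shut.
Start: joints at [-80.18, 7.471, 85.268, -0, 87.261, -4.893], TCP at [152.412, -580.324, 231.292] pointing down, gripper open.
Joint ranges: [-169.43, 169.43], [-51.17, 129.36], [1.28, 143.12], [-76.62, 256.62], [0, 156.53], [-152.29, 152.29]. Speed limits (degrees/s): [136.94, 136.94, 159.86, 180, 180, 180].

## Interface

Orientations are given as [roll, pitch, yaw] about the fixed x, y, z axes, in that order (R = Rz(yaw) Ry(pitch) Rx(roll)).
In Python, from bench import r, eyes, telemetry, ticket gives the robot as it stands (r), with the cameras (eyes), the readings (telemetry) and the job (ticket).
- The arm moves only by the tool advance, called after "Call:" as name(argument=value, ...), one argument or row to a line, values as JSON. Schema: {"type":"object","properties":{"rows":{"type":"object","properties":{"offsets":{"type":"array","items":{"type":"array","items":{"type":"number"},"minItems":7,"maxItems":7},"minItems":1,"maxItems":8}},"additionalProperties":false,"required":["offsets"]},"grip_force":{"type":"number"},"only":{"type":"string"},"quiet":{"type":"boolean"},"lines":{"type":"string"}},"required":["rows"],"additionalProperties":false}. rows is an object whose key "offsets" holds a list of rows, 1 to 8 of them, each of 7 numbers: a rotation vector rx, ry, rz in parts of the range, where 1.0 means 180 degrees, then dx, dy, dz in shares of 400 mm (1.0 is 400 mm), then the finger opening in mm; each row is the pose to reach, as a shift and turn from the pose commanded when the call began, along the tool's axes at that moment; what a row does not reach only later rows make up. A row lasts 1/8 s, in which the tool goes at most 62.5 mm and 10.7 degrees, less where a joint would pass 70% of its speed; a pose out of reach is approached as far as the arm can. The fingers move at their own pace and stop on an object; grip_force is the grip in N (left out, the last holds). Time passes only in rows, so rows that do not move let the fingers close. The tool returns the time, the measured TCP pose, the force, the opening and the grip force at its end. only (a regular expression) keeps the lines of the reply that match it, lines (a string "A,B") keeps lines A to B, and quiet returns only ok. Shift and turn numbers lie between -1 and 1, and a call with a number outside is refused. Input that does not fit is refused with a message, and nothing moves.
- telemetry.sense(): the state, without advancing time (a new reading comes with each control period).
- eyes.snapshot(name): name is "scene" or "top"; returns a dict with "pixels" (420x560x3 uint8, blue, green, red), "fx", "fy", "cx", "cy" (pixels), "pose" (4x4, takes a point from camera to world coordinates). Camera axes: x right, y up, looking along -z (the intrinsics and any distortion apply to the point x, -y, -z); pixel columns grow to the right and rows downward; lengths in mm; the calibration is good to about 2 mm. A picture is of the moment at which its call begins. There is no depth.
- ticket.hand_in(): hands the job in; it is judged then, once.
The state is a dict: "time": time; "joint_pos": joint angles; "qd": joint speeds; "joint_efforts": joint torques, N m; "tool_pos": TCP position; "tcp_rot": TCP orientation; "ft_force": force on the tool from outside, world axes, zero at the start; "wrist_torque": the same for the moment, N m; "finger_gap": finger opening in mm; "grip_force": force on a finger pad.
Only numpy, scipy, OpenCV 4.12 (cv2) and the standard library are available. Lean on these libraries where they do the work, as an engineer would, in place of code of your own. Each camera call takes 0.05 s, during which the arm holds its last target. There are 200 camera calls.

## Task

Swing the folded-down wire bail of the small open steel pail upright while the pail stays standing on the bench, then lift the pail by the bail and hang it on the two-pronged yoke of the clamp stand: set the bail's bar down gently (under 15 N or so) on both prongs in front of the keepers, slide it all the way back under them and lower it into the notches, then let go so that the pail hangs level and still. Nobody has measured how high the yoke is clamped, so feel for it and never push or drop hard on the stand; keep the pail upright and leave everything else on the bench where it is.

Things in the scene. Friction and masses are not known exactly. Their poses are not given: they have to be found in the camera images.
- pail: Small open stainless pail, loose, 0.25 to 0.5 kg with its bail: 70 mm tall, 92 mm across the rim, 80 mm across the bottom, an ear out to 53 mm on its +y and -y sides; the only vessel with a wire bail. Origin: centre of the underside, z up. The bail lies folded to the pail's own -x side.
- bail_axis (a point): Middle of the bail's hinge axis, on the pail's centreline 62 mm above its underside; the axis runs along the pail's y through the ears. Fixed to the pail, same axes. The bail is a square U of 6 mm steel wire: two straight legs 100 mm apart (centres), joined 95 mm from the axis by a straight bar.
- bail_grip (a point): Centre of the black grip, a tube 12 mm thick and 40 mm long that turns with light friction on the middle of the bail's bar, with 27 mm of bare wire on each side; 95 mm from the hinge axis. The point's y runs along the bar. Folded, it lies 46 mm above the bench, 94 mm from the pail's centreline and 49 mm clear of its wall: pinch it from above across the bar.
- bail (a joint): Angle of the bail, rad: 0 folded down on its stop (10 degrees below level, towards the pail's -x), 1.57 + 0.175 = 1.745 upright over the pail, 3.49 folded to the other side. Light friction (0.02 N m): let go, it falls back unless within about 0.5 rad of upright. Pushed or pulled hard along its legs it tips or slides the light pail.
- stand: Clamp stand fixed to the bench. Origin: on the bench below the middle of the two notches. +x leads to the post; -x is the open front. A white round clamp on the post carries the yoke: two 8 mm steel prongs at y = +34 and -34 mm pointing to -x, free room for fingers between them, joined by a crosspiece at x = 56 mm. Base plate x = 35 to 115 mm, 100 mm wide, 8 mm thick.
- post_top (a point): Top of the 16 mm steel post, 78 mm behind the notches (stand's x), 228 mm above the bench. The yoke is clamped on it at a height nobody measured: the bar's centreline, when seated in the notches, is anywhere from 180 to 216 mm above the bench. It does not yield: feel for it.
- run_below (a point): Bench point below where to set the bar down, stand's x = -33 mm. Each prong, x in the stand's frame, heights above the seated bar's centreline: tip at x = -66, top +14 mm; level run x = -52 to -14, bar on it at +6 mm; ramp down; notch x = -6 to 3, bar at 0; back stop touches the bar at x = 3; keeper (closed wire loop) over the notch out to x = -16, underside +14, top +40 mm.
- syringe: Bystander: large clear syringe lying on the bench, about 185 mm long, 36 mm high. Origin: near its middle on the bench.
- vial: Bystander: small standing amber vial, 26 mm across, 45 mm tall. Origin: underside centre.
- jar: Bystander: standing glass jar with white cap, 48 mm across, 60 mm tall. Origin: underside centre.
- dish: Bystander: shallow glass dish, 90 mm across, 16 mm tall. Origin: underside centre.
- forceps: Bystander: steel forceps lying flat, 110 mm long, 8 mm high. Origin: middle, on the bench.
- canister: Bystander: closed steel canister with a lid and small black knob, no bail, 78 mm across, 85 mm tall. Origin: underside centre.
- flask: Bystander: clear plastic bottle with blue cap, 60 mm across, 130 mm tall. Origin: underside centre.

How it is judged:
By the outcome, as a careful person would: the job done as asked, in the order asked, and still so for the second after the job is handed in, with the robot touching nothing.
It also fails if it takes over 72 s, if anything falls off the work surface, if the arm or the gripper's body presses on something with over 40 N, if the wrist force passes 120 N, or if a joint passes its speed limit or range.

## Working session

There is one attempt and no reset: what is moved stays moved. The work goes in short steps, Python scripts to look and compute and a tool call to move; the robot and the scene stay as the last step left them, time stands still between calls to the robot, and variables do not carry over. Pictures are saved under pics/ and viewed, at most 10 in all, crops included, and the job is handed in when it is done.

```bash
ls; mkdir -p pics
```

Run:
```python
from bench import r, eyes, telemetry, ticket
import cv2,json,numpy as np,pickle
for n in("scene","top"):
    s=eyes.snapshot(n); cv2.imwrite(f"pics/{n}0.png",s["pixels"]); pickle.dump(s,open(n+"0.pkl","wb"))
    print({k:(v if k!="pose" else np.round(v,3).tolist()) for k,v in s.items() if k!="pixels"})
print(telemetry.sense())
```

```text
bench.py
pics
{'fx': 427.31967764924764, 'fy': 427.31967764924764, 'cx': 280.44463243225283, 'cy': 206.73468998955332, 'pose': [[0.854, -0.32, 0.41, 1076.889], [0.52, 0.497, -0.695, -788.649], [0.018, 0.807, 0.59, 828.395], [0.0, 0.0, 0.0, 1.0]]}
{'fx': 503.8591127734058, 'fy': 503.8591127734058, 'cx': 281.79777073274124, 'cy': 218.51960148874628, 'pose': [[0.016, 0.989, -0.144, 357.648], [-1.0, 0.012, -0.024, -37.427], [-0.022, 0.145, 0.989, 1786.172], [0.0, 0.0, 0.0, 1.0]]}
{'time': 0.1, 'joint_pos': array([-8.01798430e+01,  7.51073850e+00,  8.53255769e+01, -1.29643071e-03,
        8.72619106e+01, -4.89379958e+00]), 'qd': array([-0.03178256, -0.10158772, -0.14463328,  0.01095157,  0.06552601,
       -0.05014513]), 'joint_efforts': array([-7.89654541e-05, -5.70949602e+01, -5.01944661e+01, -3.12809489e-04,
        8.06347467e-03,  3.43539000e-06]), 'tool_pos': array([ 152.31391976, -579.81167865,  230.32546411]), 'tcp_rot': array([-1.79902022e+02, -7.08944662e-03,  1.47140136e+01]), 'ft_force': array([-0.6382342 , -0.66344505, -0.93241007]), 'wrist_torque': array([-0.00914933, -0.03783894,  0.01001085]), 'grip_force': 0.0, 'finger_gap': 85.81884782990802}
```

View pics/scene0.png

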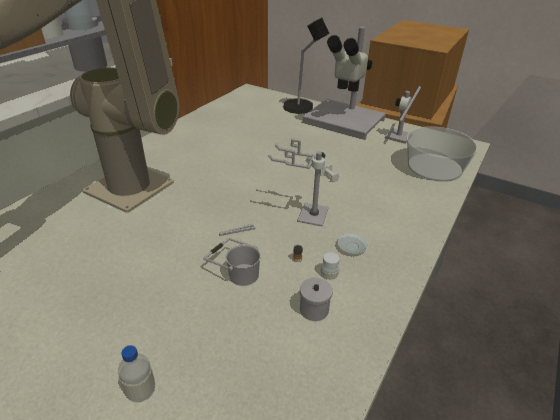

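View pics/top0.png

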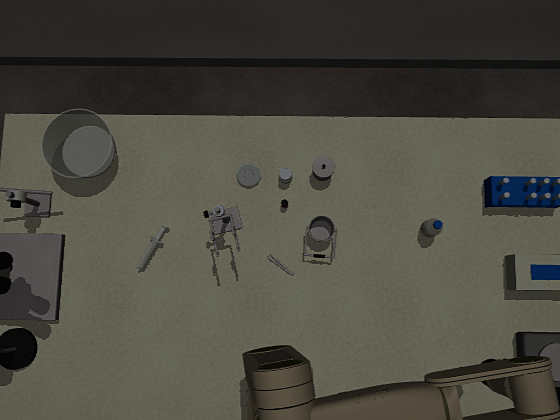

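The scene view shows the pail at (243,265) with its grip at (217,248), and the stand's base at (314,214) with the yoke near (295,153). In the top view the pail is at (320,230), its grip at (319,256), and the stand is near (222,220). I'll enlarge both for measuring.

Run:
```python
import cv2,numpy as np,pickle
def c(n,x,y,w,h,k):
    p=pickle.load(open(n+"0.pkl","rb"))["pixels"][y:y+h,x:x+w]
    p=cv2.convertScaleAbs(p,alpha=1.5)
    return cv2.resize(p,None,fx=k,fy=k,interpolation=cv2.INTER_CUBIC)
a=np.hstack([c("top",195,195,66,100,6),c("top",285,195,66,100,6)]); cv2.imwrite("pics/c1.png",a)
b=np.hstack([c("scene",195,225,75,70,5),c("scene",262,130,80,70,5)])
cv2.imwrite("pics/c2.png",b)
print(a.shape,b.shape)
```

```text
(600, 792, 3) (350, 775, 3)
```

View pics/c1.png

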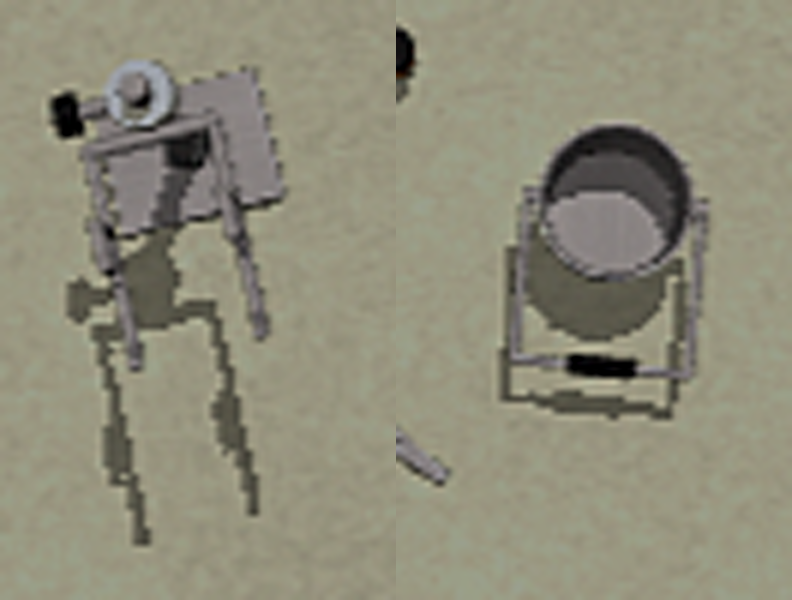

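View pics/c2.png

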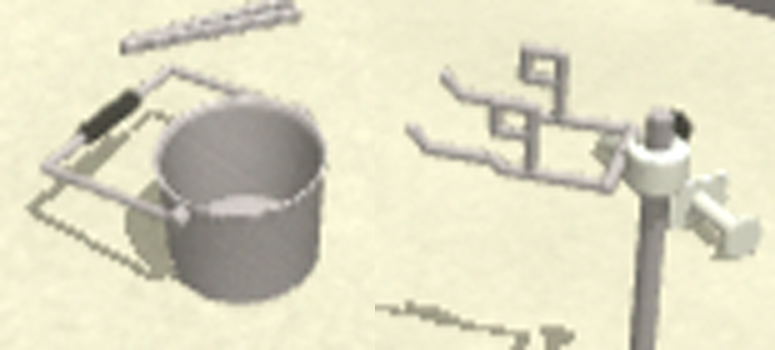

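The top crop shows the post top at (136,90), the prong tips at (135,365) and (262,335), the rim centre at (617,202), the grip at (600,367) and the bar ends at (513,360) and (690,376). The scene crop shows the grip at (110,116), the bail corners at (45,167) and (172,70), the prong tips at (445,75) and (412,130), and the post top at (658,118).

Create h.py:
```python
import numpy as np,pickle
def ray(s,u,v):
    d=np.array([(u-s["cx"])/s["fx"],-(v-s["cy"])/s["fy"],-1.0]); P=s["pose"]
    return P[:3,3],P[:3,:3]@d
def plane(s,u,v,z):
    o,d=ray(s,u,v); return o+d*(z-o[2])/d[2]
def tri(s1,p1,s2,p2):
    A=np.zeros((3,3));b=np.zeros(3);R=[]
    for s,p in((s1,p1),(s2,p2)):
        o,d=ray(s,*p); d=d/np.linalg.norm(d); M=np.eye(3)-np.outer(d,d); A+=M;b+=M@o;R.append((M,o))
    x=np.linalg.solve(A,b); return x,[np.linalg.norm(M@(x-o)) for M,o in R]
```

Run:
```python
from h import *
np.set_printoptions(precision=1,suppress=True)
T,S=[pickle.load(open(n+"0.pkl","rb")) for n in("top","scene")]
t=lambda u,v:((u+.5)/6-.5+(195 if u<396 else 285-66),(v+.5)/6-.5+195)
s=lambda u,v:((u+.5)/5-.5+(195 if u<375 else 262-75),(v+.5)/5-.5+(225 if u<375 else 130))
for n,p,z in [("post",(136,90),228),("rim",(617,202),70),("grip",(600,367),46),("be1",(513,360),46),("be2",(690,376),46),("ear1",(530,197),62),("ear2",(703,207),62),("xp1",(90,150),195),("xp2",(215,118),195)]: print(n,plane(T,*t(*p),z))
for n,p,q in [("post",(136,90),(658,118)),("grip",(600,367),(110,116)),("be1",(513,360),(172,70)),("be2",(690,376),(45,167)),("tip1",(135,365),(445,75)),("tip2",(262,335),(412,130)),("xp1",(90,150),(632,128)),("xp2",(215,118),(610,185)),("rim",(617,202),(242,156))]: print(n,*tri(T,t(*p),S,s(*q)))
for n,q,z in [("post",(658,118),228),("grip",(110,116),46),("rim",(242,156),70),("be1",(172,70),46),("be2",(45,167),46)]: print("S",n,plane(S,*s(*q),z))
```

```text
post [611. 203. 228.]
rim [ 576.1 -132.9   70. ]
grip [ 483.5 -124.9   46. ]
be1 [486.8 -74.9  46. ]
be2 [ 479.  -176.6   46. ]
ear1 [579.4 -83.5  62. ]
ear2 [ 574.9 -182.6   62. ]
xp1 [583.6 231.6 195. ]
xp2 [601.7 165.3 195. ]
post [612.3 204.  225.2] [np.float64(1.045195321258368), np.float64(1.0451953212586125)]
grip [ 484.1 -124.4   45.7] [np.float64(0.8559832873780909), np.float64(0.8559832873780211)]
be1 [487.9 -74.1  44.1] [np.float64(1.2827006531437612), np.float64(1.2827006531436187)]
be2 [ 480.1 -175.5   46. ] [np.float64(1.4935688777425071), np.float64(1.493568877742551)]
tip1 [468.9 201.6 212.5] [np.float64(1.0231908268975154), np.float64(1.023190826897473)]
tip2 [486.1 136.2 210.3] [np.float64(1.6166281353592764), np.float64(1.6166281353592713)]
xp1 [583.6 231.4 197. ] [np.float64(0.3590884048584416), np.float64(0.35908840485833504)]
xp2 [602.7 165.9 196.1] [np.float64(1.4257169017524787), np.float64(1.4257169017524363)]
rim [ 577.6 -132.    68.3] [np.float64(1.661360742278773), np.float64(1.6613607422786973)]
S post [615.1 200.3 228. ]
S grip [ 485.  -124.1   46. ]
S rim [ 580.  -132.3   70. ]
S be1 [490.2 -74.9  46. ]
S be2 [ 481.2 -174.5   46. ]
```

Add to h.py:
```python
from scipy.spatial.transform import Rotation as Rn
def to(x,y,z,yaw,cmd=None):
    """delta in tool axes from present pose (or cmd=[x,y,z,r,p,yaw]) to a straight-down pose"""
    from bench import r, eyes, telemetry, ticket
    s=telemetry.sense(); p=np.r_[s["tool_pos"],s["tcp_rot"]] if cmd is None else np.array(cmd,float)
    R=Rn.from_euler("xyz",p[3:],degrees=True)
    d=R.inv().apply(np.array([x,y,z])-p[:3]); w=(R.inv()*Rn.from_euler("xyz",[180,0,yaw],degrees=True)).as_rotvec(degrees=True)
    print(np.round(np.r_[w,d],1), "now",np.round(p,1),"F",np.round(s["ft_force"],1),"t",s["time"])
```

```bash
python3 -c "
from h import *
to(484.3,-124.5,110,85.4,[152.4,-580.3,231.3,-179.9,0,14.7])"
```

```text
[-1.000e-01 -1.000e-01 -7.070e+01  4.367e+02 -3.564e+02  1.219e+02] now [ 152.4 -580.3  231.3 -179.9    0.    14.7] F [-0.6 -0.7 -0.9] t 0.1
```

The manual's scale: shifts go in shares of 400 mm and turns go in shares of 180 degrees. Converting my numbers, 380 mm / 400 = 0.95, 335 mm / 400 = 0.8375, -64 degrees / 180 = -0.3556.

Call:
advance(
  rows={"offsets": [[0, 0, -0.0222, 0.055, -0.045, 0.005, 70], [0, 0, -0.0667, 0.165, -0.135, 0.02, 60], [0, 0, -0.1222, 0.3, -0.245, 0.0375, 50], [0, 0, -0.1778, 0.4375, -0.3575, 0.0625, 40], [0, 0, -0.2333, 0.575, -0.47, 0.1, 40], [0, 0, -0.2778, 0.71, -0.58, 0.1375, 40], [0, 0, -0.3222, 0.8375, -0.685, 0.175, 40], [0, 0, -0.3556, 0.95, -0.775, 0.225, 40]]},
  grip_force=60,
)

```text
time: 1.1
tool_pos: [419.9, -212.5, 152.2]
tcp_rot: [179.9, 0.0, 78.9]
ft_force: [0.5, -0.7, -0.0]
finger_gap: 40.0
grip_force: 0.0
```

```bash
python3 -c "
from h import *
to(484.3,-124.5,100,85.4)"
```

```text
[ 0.1  0.  -6.5 98.8 46.2 52.2] now [ 419.9 -212.5  152.2  179.9    0.    78.9] F [ 0.5 -0.7 -0. ] t 1.1
```

```bash
python3 -c "
from h import *
R=Rn.from_euler('xyz',[-179.9,0,14.7],degrees=True); p=np.array([152.4,-580.3,231.3])+R.apply([380,-310,90]); print(p)
to(484.3,-124.5,90,85.4,[*p,180,0,78.7])"
```

```text
[ 441.25704286 -183.86749641  141.84118887]
[ 0.   0.  -6.7 66.7 30.6 51.8] now [ 441.3 -183.9  141.8  180.     0.    78.7] F [ 0.5 -0.7 -0. ] t 1.1
```

Scaled: 66.7 mm / 400 = 0.1668, 55 mm / 400 = 0.1375, -6.7 degrees / 180 = -0.0372.

Call:
advance(
  rows={"offsets": [[0, 0, -0.0167, 0.075, 0.035, 0.0375, 40], [0, 0, -0.0333, 0.1375, 0.0625, 0.0875, 40], [0, 0, -0.0372, 0.1668, 0.0765, 0.1295, 40], [0, 0, -0.0372, 0.1668, 0.0765, 0.1295, 40], [0, 0, -0.0372, 0.1668, 0.0765, 0.1295, 40]]},
)

```text
time: 1.72
tool_pos: [461.8, -155.7, 101.0]
tcp_rot: [180.0, 0.0, 85.3]
ft_force: [0.5, -0.2, -0.1]
finger_gap: 39.8
grip_force: 0.0
```

Run:
```python
from h import *
to(484.3,-124.5,27,85.4)
from bench import r, eyes, telemetry, ticket
import cv2
s=eyes.snapshot("scene"); pickle.dump(s,open("scene1.pkl","wb"))
cv2.imwrite("pics/s1.png",cv2.resize(s["pixels"][140:300,140:330],None,fx=4,fy=3.75,interpolation=cv2.INTER_CUBIC))
```

```text
[ 0.   0.  -0.1 33.  19.8 74. ] now [ 461.8 -155.7  101.   180.     0.    85.3] F [ 0.5 -0.2 -0.1] t 1.725
```

View pics/s1.png

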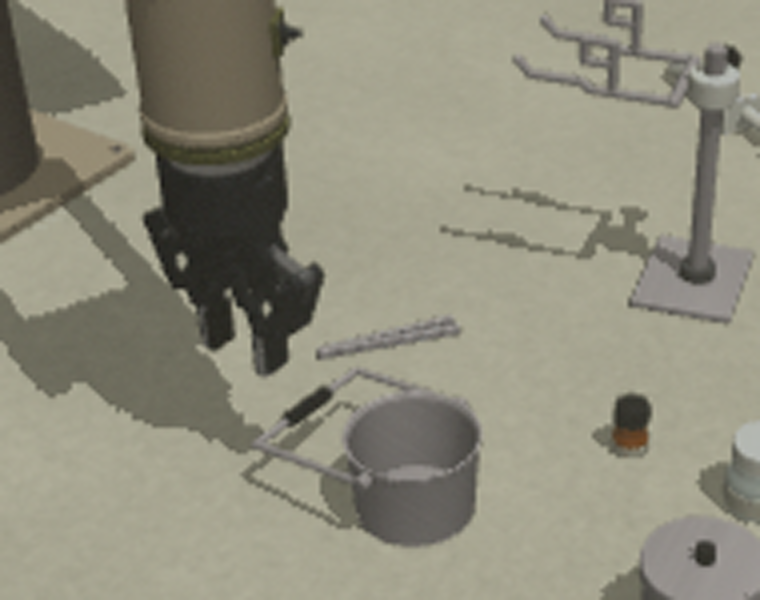

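The arm hovers short of the grip, at crop (310,405), with the fingers at (240,340). The measured pose is the true start of each call, so I use it from here.

Scaled: 34 mm / 400 = 0.085, 33 mm / 400 = 0.0825.

Call:
advance(
  rows={"offsets": [[0, 0, 0, 0.0425, 0.025, 0.03, 40], [0, 0, 0, 0.0825, 0.05, 0.06, 40], [0, 0, 0, 0.0825, 0.05, 0.06, 40], [0, 0, 0, 0.0825, 0.05, 0.085, 40], [0, 0, 0, 0.0825, 0.05, 0.085, 40]]},
)

```text
time: 2.4
tool_pos: [483.7, -123.7, 65.7]
tcp_rot: [-179.9, -0.0, 85.4]
ft_force: [0.1, 0.2, 0.4]
finger_gap: 39.9
grip_force: 0.0
```

Run:
```python
from h import *
to(484.3,-124.5,27,85.4)
```

```text
[-0.1 -0.  -0.  -0.8  0.7 38.7] now [ 483.7 -123.7   65.7 -179.9   -0.    85.4] F [0.1 0.2 0.4] t 2.4
```

Scaled: 38 mm / 400 = 0.095, 37 mm / 400 = 0.0925.

Call:
advance(
  rows={"offsets": [[0, 0, 0, 0, 0.0025, 0.0325, 40], [0, 0, 0, -0.0025, 0.0025, 0.065, 40], [0, 0, 0, -0.0025, 0.0025, 0.0925, 40], [0, 0, 0, -0.0025, 0.0025, 0.095, 40], [0, 0, 0, -0.0025, 0.0025, 0.095, 25], [0, 0, 0, -0.0025, 0.0025, 0.095, 16], [0, 0, 0, -0.0025, 0.0025, 0.095, 8], [0, 0, 0, -0.0025, 0.0025, 0.095, 8]]},
  grip_force=30,
)

```text
time: 3.4
tool_pos: [485.9, -124.7, 29.1]
tcp_rot: [179.9, 0.0, 85.4]
ft_force: [-0.1, 0.6, 0.8]
finger_gap: 10.9
grip_force: 29.2
```

```bash
python3 - <<'E'
from h import *
from bench import r, eyes, telemetry, ticket
s=eyes.snapshot("top"); pickle.dump(s,open("top2.pkl","wb"))
to(484.3,-124.5,27,85.4)
E
```

```text
[ 0.   0.   0.   0.1 -1.6  2. ] now [ 485.9 -124.7   29.   180.     0.    85.4] F [0.  0.9 0.9] t 3.45
```

Scaled: -64 mm / 400 = -0.16, 5.8 mm / 400 = 0.0145.

Call:
advance(
  rows={"offsets": [[0, 0, 0, 0, -0.0025, -0.02, 8], [0, 0, 0, 0, -0.0035, -0.0413, 8], [0, 0, 0, 0, -0.0015, -0.0725, 8], [0, 0, 0, 0, 0.0045, -0.1025, 8], [0, 0, 0, 0, 0.0145, -0.1325, 8], [0, 0, 0, 0, 0.0283, -0.16, 8], [0, 0, 0, 0, 0.0283, -0.16, 8]]},
)

```text
time: 4.32
tool_pos: [497.9, -125.9, 94.1]
tcp_rot: [179.9, 0.0, 85.4]
ft_force: [-3.5, 0.6, 0.9]
finger_gap: 10.8
grip_force: 29.6
```

Scaled: 69 mm / 400 = 0.1725, 56.5 mm / 400 = 0.1413.

Call:
advance(
  rows={"offsets": [[0, 0, 0, 0, 0.0125, -0.025, 8], [0, 0, 0, 0, 0.0338, -0.0488, 8], [0, 0, 0, 0, 0.0575, -0.07, 8], [0, 0, 0, 0, 0.0838, -0.0863, 8], [0, 0, 0, 0, 0.1113, -0.1, 8], [0, 0, 0, 0, 0.1413, -0.11, 8], [0, 0, 0, 0, 0.1725, -0.115, 8], [0, 0, 0, 0, 0.1725, -0.115, 8]]},
)

```text
time: 5.32
tool_pos: [567.8, -131.1, 140.1]
tcp_rot: [179.8, 0.0, 85.4]
ft_force: [-1.0, 2.1, 9.0]
finger_gap: 10.7
grip_force: 30.2
```

Run:
```python
from h import *
from bench import r, eyes, telemetry, ticket
import cv2
s=eyes.snapshot("scene"); pickle.dump(s,open("scene3.pkl","wb"))
t=eyes.snapshot("top"); pickle.dump(t,open("top3.pkl","wb"))
c=lambda s,x,y,w,h,k:cv2.convertScaleAbs(cv2.resize(s["pixels"][y:y+h,x:x+w],None,fx=k,fy=k,interpolation=cv2.INTER_CUBIC),alpha=1.4)
cv2.imwrite("pics/s3.png",np.hstack([c(s,200,190,75,100,5),c(t,280,190,75,100,5)]))
to(577.5,-132,140,85.4)
```

```text
[ 0.2  0.   0.  -0.2 10.2  0.1] now [ 567.3 -131.   140.1  179.8    0.    85.4] F [-0.6  2.4  7.9] t 5.425
```

View pics/s3.png

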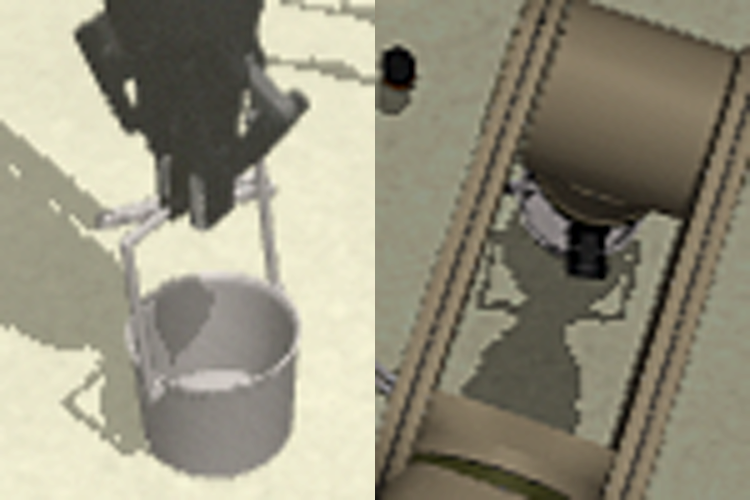

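The scene crop shows the pail standing at (220,400) with the bail nearly upright (bar near (195,215), hinge ear (157,383)), about 8° short. I finish the swing next.

Scaled: 12 mm / 400 = 0.03, 9 mm / 400 = 0.0225.

Call:
advance(
  rows={"offsets": [[0, 0, 0, 0, 0.0125, -0.0025, 8], [0, 0, 0, 0, 0.0225, -0.0038, 8], [0, 0, 0, 0, 0.03, -0.0038, 8], [0, 0, 0, 0, 0.03, -0.0038, 8]]},
  grip_force=50,
)

```text
time: 5.92
tool_pos: [578.6, -132.0, 140.8]
tcp_rot: [179.9, -0.0, 85.4]
ft_force: [0.3, 2.1, 5.5]
finger_gap: 10.1
grip_force: 48.8
```

Scaled: -78 mm / 400 = -0.195, -70 mm / 400 = -0.175.

Call:
advance(
  rows={"offsets": [[0, 0, 0, 0, 0, -0.005, 8], [0, 0, 0, 0, 0, -0.0125, 8], [0, 0, 0, 0, 0, -0.025, 8], [0, 0, 0, 0, 0, -0.05, 8], [0, 0, 0, 0, 0, -0.0875, 8], [0, 0, 0, 0, 0, -0.1375, 8], [0, 0, 0, 0, 0, -0.175, 8], [0, 0, 0, 0, 0, -0.195, 8]]},
)

```text
time: 6.92
tool_pos: [578.2, -132.2, 220.2]
tcp_rot: [179.9, 0.0, 85.4]
ft_force: [0.5, 0.4, -3.8]
finger_gap: 10.1
grip_force: 48.7
```

```bash
python3 - <<'E'
from h import *
to(412.2,151.4,218,104.6)
E
```

```text
[ 1.000e-01  1.000e-01 -1.920e+01  2.694e+02 -1.882e+02  1.600e+00] now [ 578.2 -132.2  220.2  179.9    0.    85.4] F [ 0.5  0.4 -3.8] t 6.925
```

Scaled: 134 mm / 400 = 0.335, 105 mm / 400 = 0.2625, -10 degrees / 180 = -0.0556.

Call:
advance(
  rows={"offsets": [[0, 0, 0, 0.0075, -0.005, 0, 8], [0, 0, -0.0056, 0.0275, -0.02, 0, 8], [0, 0, -0.0111, 0.055, -0.0375, 0, 8], [0, 0, -0.0167, 0.095, -0.065, 0, 8], [0, 0, -0.0222, 0.1425, -0.0975, 0, 8], [0, 0, -0.0333, 0.195, -0.135, 0, 8], [0, 0, -0.0444, 0.2625, -0.1825, 0, 8], [0, 0, -0.0556, 0.335, -0.2325, 0, 8]]},
)

```text
time: 7.92
tool_pos: [494.2, 10.6, 217.9]
tcp_rot: [-180.0, -0.0, 95.5]
ft_force: [-0.7, -0.8, -3.4]
finger_gap: 10.3
grip_force: 48.7
```

```bash
python3 - <<'E'
from h import *
to(412.2,151.4,218,104.6)
E
```

```text
[-0.00e+00 -0.00e+00 -9.10e+00  1.48e+02 -6.80e+01 -1.00e-01] now [ 494.2   10.6  217.9 -180.    -0.    95.5] F [-0.7 -0.8 -3.4] t 7.925
```

Scaled: 148 mm / 400 = 0.37, 146 mm / 400 = 0.365, -9 degrees / 180 = -0.05.

Call:
advance(
  rows={"offsets": [[0, 0, -0.0111, 0.0825, -0.0375, 0, 8], [0, 0, -0.0222, 0.155, -0.07, 0, 8], [0, 0, -0.0333, 0.2175, -0.1, 0, 8], [0, 0, -0.0389, 0.27, -0.125, 0, 8], [0, 0, -0.0444, 0.315, -0.145, 0, 8], [0, 0, -0.05, 0.3475, -0.16, 0, 8], [0, 0, -0.05, 0.365, -0.1675, 0, 8], [0, 0, -0.05, 0.37, -0.17, 0, 8]]},
)

```text
time: 8.93
tool_pos: [413.7, 150.2, 218.1]
tcp_rot: [180.0, 0.0, 104.4]
ft_force: [0.4, -0.9, -3.7]
finger_gap: 10.1
grip_force: 48.9
```

Call:
advance(
  rows={"offsets": [[0, 0, 0, 0, 0, 0, 8], [0, 0, 0, 0, 0, 0, 8], [0, 0, 0, 0, 0, 0, 8], [0, 0, 0, 0, 0, 0, 8]]},
)

```text
time: 9.43
tool_pos: [414.0, 149.7, 218.1]
tcp_rot: [-180.0, 0.0, 104.4]
ft_force: [0.2, 0.1, -3.0]
finger_gap: 10.1
grip_force: 48.9
```

```bash
python3 - <<'E'
from h import *
from bench import r, eyes, telemetry, ticket
import cv2
s=eyes.snapshot("scene"); pickle.dump(s,open("scene4.pkl","wb"))
t=eyes.snapshot("top"); pickle.dump(t,open("top4.pkl","wb"))
c=lambda s,x,y,w,h,k:cv2.convertScaleAbs(cv2.resize(s["pixels"][y:y+h,x:x+w],None,fx=k,fy=k,interpolation=cv2.INTER_CUBIC),alpha=1.4)
cv2.imwrite("pics/s4.png",np.hstack([c(s,195,115,160,120,5)]))
to(506.1,175.9,218,104.6)
E
```

```text
[-0.  -0.  -0.2  2.3 95.8  0.1] now [ 413.9  149.8  218.1 -180.    -0.   104.4] F [-1.1  0.2 -2.9] t 9.525
```

View pics/s4.png

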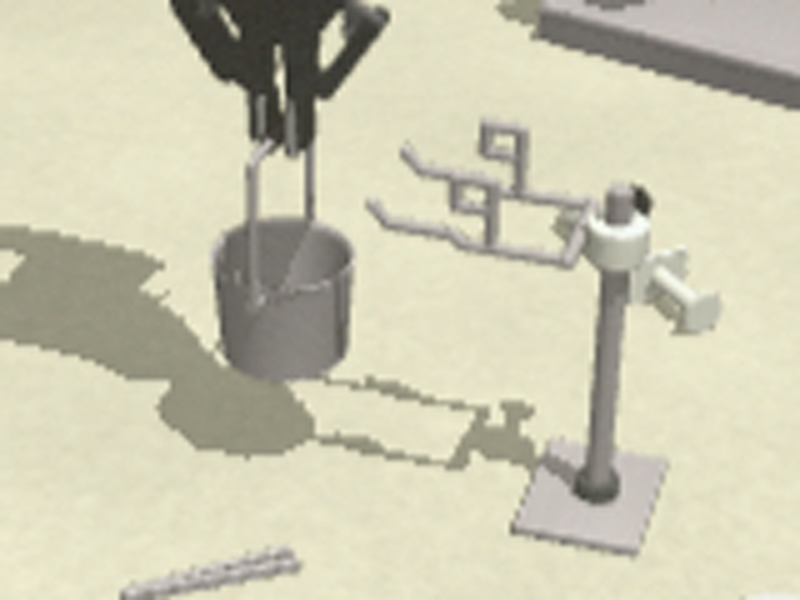

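The crop shows the pail hanging level at (285,295) in front of the yoke, prong tips at (372,205) and (408,150), all clear. I advance over the prongs.

Scaled: 96 mm / 400 = 0.24, 93 mm / 400 = 0.2325.

Call:
advance(
  rows={"offsets": [[0, 0, 0, 0, 0.0125, 0, 8], [0, 0, 0, 0.0025, 0.0425, 0, 8], [0, 0, 0, 0.005, 0.085, 0, 8], [0, 0, 0, 0.005, 0.1325, 0, 8], [0, 0, 0, 0.005, 0.1775, 0, 8], [0, 0, 0, 0.005, 0.2125, 0, 8], [0, 0, 0, 0.005, 0.2325, 0, 8], [0, 0, 0, 0.005, 0.24, 0, 8]]},
)

```text
time: 10.52
tool_pos: [506.8, 175.9, 217.8]
tcp_rot: [-180.0, -0.0, 104.4]
ft_force: [-0.4, 0.2, -3.6]
finger_gap: 9.9
grip_force: 49.0
```

Call:
advance(
  rows={"offsets": [[0, 0, 0, 0, 0, 0.0025, 8], [0, 0, 0, 0, 0, 0.0075, 8], [0, 0, 0, 0, 0, 0.0125, 8], [0, 0, 0, 0, 0, 0.0175, 8], [0, 0, 0, 0, 0, 0.0175, 8]]},
)

```text
time: 11.15
tool_pos: [506.1, 175.7, 210.8]
tcp_rot: [-180.0, -0.0, 104.4]
ft_force: [0.1, 0.3, -3.5]
finger_gap: 9.8
grip_force: 48.9
```

```bash
python3 - <<'E'
from h import *
from bench import r, eyes, telemetry, ticket
import cv2
s=eyes.snapshot("scene"); pickle.dump(s,open("scene5.pkl","wb"))
c=lambda s,x,y,w,h,k:cv2.convertScaleAbs(cv2.resize(s["pixels"][y:y+h,x:x+w],None,fx=k,fy=k,interpolation=cv2.INTER_CUBIC),alpha=1.4)
cv2.imwrite("pics/s5.png",np.hstack([c(s,240,120,100,75,8)]))
to(506.1,175.9,218,104.6)
E
```

```text
[-0.   0.  -0.2  0.2 -0.1 -7. ] now [ 506.2  175.7  211.  -180.     0.   104.4] F [-0.4  0.3 -2.9] t 11.2
```

View pics/s5.png

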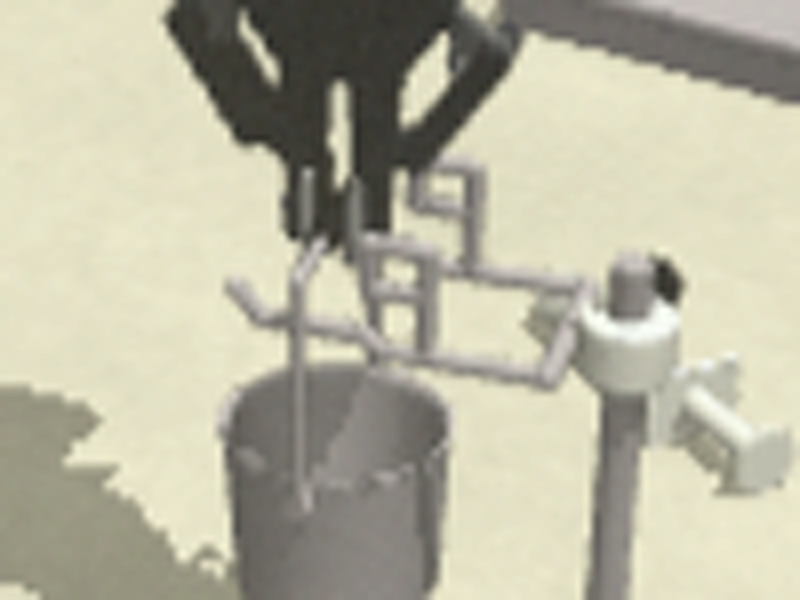

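Bar at crop (312,250) hangs over the level run (260–355, 325), in front of the keeper at (375,270). Now feel downwards slowly.

Scaled: 8 mm / 400 = 0.02, 7 mm / 400 = 0.0175.

Call:
advance(
  rows={"offsets": [[0, 0, 0, 0, 0, 0.0025, 8], [0, 0, 0, 0, 0, 0.005, 8], [0, 0, 0, 0, 0, 0.0075, 8], [0, 0, 0, 0, 0, 0.01, 8], [0, 0, 0, 0, 0, 0.0125, 8], [0, 0, 0, 0, 0, 0.015, 8], [0, 0, 0, 0, 0, 0.0175, 8], [0, 0, 0, 0, 0, 0.02, 8]]},
)

```text
time: 12.2
tool_pos: [506.4, 175.8, 203.1]
tcp_rot: [180.0, 0.0, 104.4]
ft_force: [-0.2, -0.5, -3.1]
finger_gap: 10.1
grip_force: 48.9
```

Scaled: 5 mm / 400 = 0.0125, 4 mm / 400 = 0.01.

Call:
advance(
  rows={"offsets": [[0, 0, 0, 0, 0, 0.0025, 8], [0, 0, 0, 0, 0, 0.005, 8], [0, 0, 0, 0, 0, 0.0075, 8], [0, 0, 0, 0, 0, 0.01, 8], [0, 0, 0, 0, 0, 0.0125, 8]]},
)

```text
time: 12.82
tool_pos: [506.3, 175.8, 198.0]
tcp_rot: [-180.0, -0.0, 104.4]
ft_force: [-0.4, 0.5, -2.6]
finger_gap: 10.0
grip_force: 48.9
```

Scaled: 3 mm / 400 = 0.0075, 2 mm / 400 = 0.005.

Call:
advance(
  rows={"offsets": [[0, 0, 0, 0, 0, 0.0025, 8], [0, 0, 0, 0, 0, 0.005, 8], [0, 0, 0, 0, 0, 0.0075, 8], [0, 0, 0, 0, 0, 0.0075, 8]]},
)

```text
time: 13.32
tool_pos: [506.3, 175.8, 195.0]
tcp_rot: [-180.0, -0.0, 104.4]
ft_force: [-0.4, -0.7, -2.8]
finger_gap: 10.4
grip_force: 48.9
```

Scaled: 2 mm / 400 = 0.005, 1.4 mm / 400 = 0.0035.

Call:
advance(
  rows={"offsets": [[0, 0, 0, 0, 0, 0.0018, 8], [0, 0, 0, 0, 0, 0.0035, 8], [0, 0, 0, 0, 0, 0.005, 8], [0, 0, 0, 0, 0, 0.005, 8]]},
)

```text
time: 13.82
tool_pos: [506.3, 175.8, 193.0]
tcp_rot: [-180.0, -0.0, 104.4]
ft_force: [0.5, 0.1, -2.9]
finger_gap: 10.1
grip_force: 48.9
```

Scaled: 1.5 mm / 400 = 0.0038, 1.4 mm / 400 = 0.0035.

Call:
advance(
  rows={"offsets": [[0, 0, 0, 0, 0, 0.0018, 8], [0, 0, 0, 0, 0, 0.0035, 8], [0, 0, 0, 0, 0, 0.0038, 8]]},
)

```text
time: 14.2
tool_pos: [506.3, 175.8, 191.5]
tcp_rot: [-180.0, -0.0, 104.4]
ft_force: [-0.6, 0.1, -2.6]
finger_gap: 10.2
grip_force: 48.9
```

Scaled: 1 mm / 400 = 0.0025, 0.7 mm / 400 = 0.0018.

Call:
advance(
  rows={"offsets": [[0, 0, 0, 0, 0, 0.0018, 8], [0, 0, 0, 0, 0, 0.0025, 8], [0, 0, 0, 0, 0, 0.0025, 8]]},
)

```text
time: 14.58
tool_pos: [506.4, 175.8, 190.7]
tcp_rot: [180.0, 0.0, 104.4]
ft_force: [0.8, -0.5, -2.7]
finger_gap: 10.3
grip_force: 49.0
```

Scaled: 1 mm / 400 = 0.0025, 0.7 mm / 400 = 0.0018.

Call:
advance(
  rows={"offsets": [[0, 0, 0, 0, 0, 0.0018, 8], [0, 0, 0, 0, 0, 0.0025, 8], [0, 0, 0, 0, 0, 0.0025, 8]]},
)

```text
time: 14.95
tool_pos: [506.6, 175.8, 190.3]
tcp_rot: [180.0, 0.0, 104.4]
ft_force: [-3.3, -1.2, 5.6]
finger_gap: 10.2
grip_force: 49.9
```

Scaled: 1 mm / 400 = 0.0025, 0.7 mm / 400 = 0.0018.

Call:
advance(
  rows={"offsets": [[0, 0, 0, 0, 0, 0.0018, 8], [0, 0, 0, 0, 0, 0.0025, 8], [0, 0, 0, 0, 0, 0.0025, 8]]},
)

```text
time: 15.32
tool_pos: [506.7, 175.9, 190.1]
tcp_rot: [179.9, 0.0, 104.4]
ft_force: [-6.6, -1.9, 10.7]
finger_gap: 10.2
grip_force: 50.4
```

Contact at TCP z ≈ 190.5. I ease off the load, then slide back.

Scaled: -1.2 mm / 400 = -0.003, -0.7 mm / 400 = -0.0018.

Call:
advance(
  rows={"offsets": [[0, 0, 0, 0, 0, -0.0018, 8], [0, 0, 0, 0, 0, -0.003, 8], [0, 0, 0, 0, 0, -0.003, 8]]},
)

```text
time: 15.7
tool_pos: [506.6, 175.9, 190.3]
tcp_rot: [180.0, -0.0, 104.4]
ft_force: [-3.3, -1.3, 5.5]
finger_gap: 10.1
grip_force: 49.9
```

Scaled: 8 mm / 400 = 0.02, 7 mm / 400 = 0.0175.

Call:
advance(
  rows={"offsets": [[0, 0, 0, 0, 0.0038, 0, 8], [0, 0, 0, 0, 0.0075, 0, 8], [0, 0, 0, 0, 0.0125, 0, 8], [0, 0, 0, 0, 0.0175, 0, 8], [0, 0, 0, 0, 0.02, 0, 8]]},
)

```text
time: 16.32
tool_pos: [513.6, 177.7, 190.2]
tcp_rot: [-179.9, 0.0, 104.4]
ft_force: [-7.9, -1.8, 9.1]
finger_gap: 9.8
grip_force: 50.2
```

Scaled: 9 mm / 400 = 0.0225, 8 mm / 400 = 0.02.

Call:
advance(
  rows={"offsets": [[0, 0, 0, 0, 0, -0.0025, 8], [0, 0, 0, 0, 0.005, -0.0033, 8], [0, 0, 0, 0, 0.01, -0.0033, 8], [0, 0, 0, 0, 0.015, -0.0033, 8], [0, 0, 0, 0, 0.02, -0.0033, 8], [0, 0, 0, 0, 0.0225, -0.0033, 8], [0, 0, 0, 0, 0.0225, -0.0033, 8]]},
)

```text
time: 17.2
tool_pos: [522.9, 180.0, 190.9]
tcp_rot: [-180.0, -0.0, 104.4]
ft_force: [0.4, 0.3, -2.0]
finger_gap: 10.4
grip_force: 48.8
```

Scaled: 13 mm / 400 = 0.0325, 12 mm / 400 = 0.03.

Call:
advance(
  rows={"offsets": [[0, 0, 0, 0, 0.005, 0, 8], [0, 0, 0, 0, 0.01, 0, 8], [0, 0, 0, 0, 0.015, 0, 8], [0, 0, 0, 0, 0.02, 0, 8], [0, 0, 0, 0, 0.025, 0, 8], [0, 0, 0, 0, 0.03, 0, 8], [0, 0, 0, 0, 0.0325, 0, 8], [0, 0, 0, 0, 0.0325, 0, 8]]},
)

```text
time: 18.2
tool_pos: [535.4, 183.2, 191.1]
tcp_rot: [-180.0, -0.0, 104.4]
ft_force: [-0.4, 0.3, -3.5]
finger_gap: 10.3
grip_force: 48.8
```

Scaled: 3 mm / 400 = 0.0075, 2 mm / 400 = 0.005.

Call:
advance(
  rows={"offsets": [[0, 0, 0, 0, 0.0025, 0, 8], [0, 0, 0, 0, 0.005, 0, 8], [0, 0, 0, 0, 0.0075, 0, 8], [0, 0, 0, 0, 0.0075, 0, 8]]},
)

```text
time: 18.7
tool_pos: [538.4, 184.0, 191.1]
tcp_rot: [-180.0, -0.0, 104.4]
ft_force: [0.8, 0.4, -2.8]
finger_gap: 9.9
grip_force: 48.8
```

Scaled: 2 mm / 400 = 0.005, 1 mm / 400 = 0.0025.

Call:
advance(
  rows={"offsets": [[0, 0, 0, 0, 0.0025, 0, 8], [0, 0, 0, 0, 0.005, 0, 8], [0, 0, 0, 0, 0.005, 0, 8]]},
)

```text
time: 19.08
tool_pos: [540.3, 184.5, 191.1]
tcp_rot: [180.0, -0.0, 104.4]
ft_force: [0.1, -0.3, -3.2]
finger_gap: 10.2
grip_force: 48.8
```

Scaled: 1.4 mm / 400 = 0.0035, 0.7 mm / 400 = 0.0018.

Call:
advance(
  rows={"offsets": [[0, 0, 0, 0, 0.0018, 0, 8], [0, 0, 0, 0, 0.0035, 0, 8], [0, 0, 0, 0, 0.0035, 0, 8]]},
)

```text
time: 19.45
tool_pos: [541.3, 184.8, 190.9]
tcp_rot: [-180.0, -0.0, 104.4]
ft_force: [-2.1, -0.7, -3.2]
finger_gap: 10.0
grip_force: 48.9
```

Scaled: 1.4 mm / 400 = 0.0035, 0.7 mm / 400 = 0.0018.

Call:
advance(
  rows={"offsets": [[0, 0, 0, 0, 0.0018, 0, 8], [0, 0, 0, 0, 0.0035, 0, 8], [0, 0, 0, 0, 0.0035, 0, 8]]},
)

```text
time: 19.82
tool_pos: [541.7, 184.9, 190.8]
tcp_rot: [-179.8, 0.0, 104.4]
ft_force: [-9.1, -2.0, -0.1]
finger_gap: 10.0
grip_force: 49.4
```

Back stop felt. I back off about 4 mm to mid-notch and lower.

Call:
advance(
  rows={"offsets": [[0, 0, 0, 0, -0.005, 0, 8], [0, 0, 0, 0, -0.0113, 0, 8], [0, 0, 0, 0, -0.0113, 0.0025, 8], [0, 0, 0, 0, -0.0113, 0.005, 8], [0, 0, 0, 0, -0.0113, 0.0075, 8], [0, 0, 0, 0, -0.0113, 0.01, 8], [0, 0, 0, 0, -0.0113, 0.0125, 8], [0, 0, 0, 0, -0.0113, 0.0125, 8]]},
)

```text
time: 20.82
tool_pos: [538.5, 184.1, 185.9]
tcp_rot: [-180.0, -0.0, 104.4]
ft_force: [0.0, 0.1, -4.5]
finger_gap: 10.4
grip_force: 48.9
```

Scaled: 1 mm / 400 = 0.0025, 0.7 mm / 400 = 0.0018.

Call:
advance(
  rows={"offsets": [[0, 0, 0, 0, 0, 0.0018, 8], [0, 0, 0, 0, 0, 0.0025, 8], [0, 0, 0, 0, 0, 0.0025, 8]]},
)

```text
time: 21.2
tool_pos: [538.6, 184.1, 185.1]
tcp_rot: [-180.0, 0.0, 104.4]
ft_force: [0.1, -0.4, -3.8]
finger_gap: 10.2
grip_force: 48.9
```

Scaled: 0.8 mm / 400 = 0.002, 0.5 mm / 400 = 0.0013.

Call:
advance(
  rows={"offsets": [[0, 0, 0, 0, 0, 0.0013, 8], [0, 0, 0, 0, 0, 0.002, 8], [0, 0, 0, 0, 0, 0.002, 8]]},
)

```text
time: 21.58
tool_pos: [538.7, 184.1, 184.6]
tcp_rot: [180.0, 0.0, 104.4]
ft_force: [-0.7, 0.0, -0.2]
finger_gap: 9.9
grip_force: 49.2
```

Scaled: 0.8 mm / 400 = 0.002, 0.5 mm / 400 = 0.0013.

Call:
advance(
  rows={"offsets": [[0, 0, 0, 0, 0, 0.0013, 8], [0, 0, 0, 0, 0, 0.002, 8], [0, 0, 0, 0, 0, 0.002, 8]]},
)

```text
time: 21.95
tool_pos: [538.8, 184.1, 184.3]
tcp_rot: [180.0, 0.0, 104.4]
ft_force: [-3.1, -0.5, 5.4]
finger_gap: 10.1
grip_force: 49.9
```

Scaled: -0.7 mm / 400 = -0.0018.

Call:
advance(
  rows={"offsets": [[0, 0, 0, 0, 0, -0.0018, 8], [0, 0, 0, 0, 0, -0.0018, 11], [0, 0, 0, 0, 0, -0.0018, 13], [0, 0, 0, 0, 0, -0.0018, 16], [0, 0, 0, 0, 0, -0.0018, 20], [0, 0, 0, 0, 0, -0.0018, 26], [0, 0, 0, 0, 0, -0.0018, 32], [0, 0, 0, 0, 0, -0.0018, 32]]},
  grip_force=20,
)

```text
time: 22.95
tool_pos: [538.6, 184.0, 184.2]
tcp_rot: [180.0, -0.0, 104.4]
ft_force: [-0.1, 0.2, -0.3]
finger_gap: 32.1
grip_force: 0.0
```

Run:
```python
from h import *
from bench import r, eyes, telemetry, ticket
import cv2
s=eyes.snapshot("scene"); pickle.dump(s,open("scene6.pkl","wb"))
c=lambda s,x,y,w,h,k:cv2.convertScaleAbs(cv2.resize(s["pixels"][y:y+h,x:x+w],None,fx=k,fy=k,interpolation=cv2.INTER_CUBIC),alpha=1.4)
cv2.imwrite("pics/s6.png",np.hstack([c(s,250,110,90,100,6)]))
```

```text
(no output)
```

View pics/s6.png

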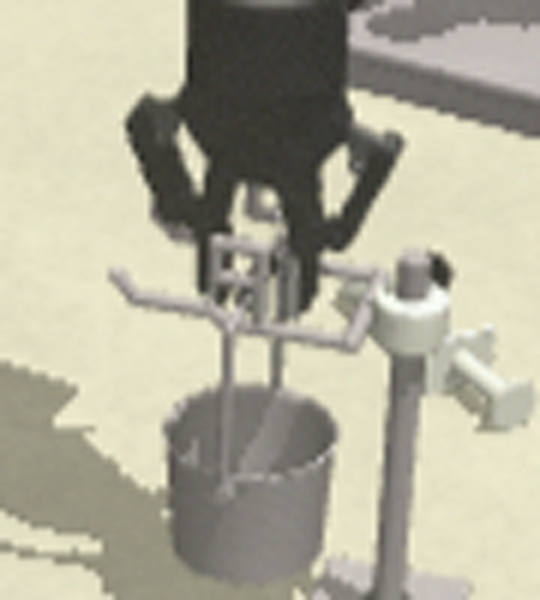

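The pail hangs level at (250,480), with the bar in the notch at (232,320) under the keeper (240,265), and the fingers are open and clear. I retract straight up.

Scaled: -95 mm / 400 = -0.2375, -80 mm / 400 = -0.2.

Call:
advance(
  rows={"offsets": [[0, 0, 0, 0, 0, -0.0075, 32], [0, 0, 0, 0, 0, -0.02, 32], [0, 0, 0, 0, 0, -0.04, 32], [0, 0, 0, 0, 0, -0.065, 32], [0, 0, 0, 0, 0, -0.1, 32], [0, 0, 0, 0, 0, -0.15, 32], [0, 0, 0, 0, 0, -0.2, 32], [0, 0, 0, 0, 0, -0.2375, 32]]},
)

```text
time: 24.0
tool_pos: [539.1, 184.2, 281.5]
tcp_rot: [179.9, 0.0, 104.4]
ft_force: [0.0, 0.5, -0.3]
finger_gap: 32.0
grip_force: 0.0
```

Call:
advance(
  rows={"offsets": [[0, 0, 0, 0, -0.025, -0.0375, 32], [0, 0, 0, 0, -0.1, -0.0625, 32], [0, 0, 0, 0, -0.2, -0.075, 32], [0, 0, 0, 0, -0.275, -0.075, 32], [0, 0, 0, 0, -0.3, -0.075, 32], [0, 0, 0, 0, -0.3, -0.075, 32], [0, 0, 0, 0, -0.3, -0.075, 32], [0, 0, 0, 0, -0.3, -0.075, 32]]},
)

```text
time: 25.0
tool_pos: [422.8, 154.3, 308.9]
tcp_rot: [-180.0, -0.0, 104.4]
ft_force: [-0.3, 0.3, 0.3]
finger_gap: 31.8
grip_force: 0.0
```

Run:
```python
from h import *
from bench import r, eyes, telemetry, ticket
import cv2
s=eyes.snapshot("scene"); pickle.dump(s,open("scene7.pkl","wb"))
c=lambda s,x,y,w,h,k:cv2.convertScaleAbs(cv2.resize(s["pixels"][y:y+h,x:x+w],None,fx=k,fy=k,interpolation=cv2.INTER_CUBIC),alpha=1.4)
cv2.imwrite("pics/s7.png",np.hstack([c(s,230,110,130,100,6)]))
```

```text
(no output)
```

View pics/s7.png

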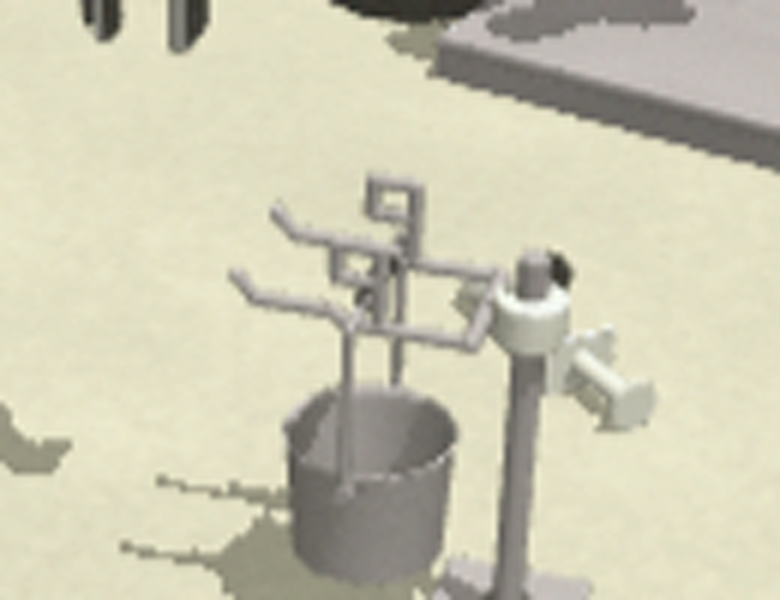

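The pail hangs level at (370,480), with the bar in both notches at (350,325) and (400,260), and the arm is clear. I let it settle for 2 s, check that it is still, then hand in.

Call:
advance(
  rows={"offsets": [[0, 0, 0, 0, 0, 0, 32], [0, 0, 0, 0, 0, 0, 32], [0, 0, 0, 0, 0, 0, 32], [0, 0, 0, 0, 0, 0, 32], [0, 0, 0, 0, 0, 0, 32], [0, 0, 0, 0, 0, 0, 32], [0, 0, 0, 0, 0, 0, 32], [0, 0, 0, 0, 0, 0, 32]]},
  quiet=true,
)

```text
ok
```

Call:
advance(
  rows={"offsets": [[0, 0, 0, 0, 0, 0, 32], [0, 0, 0, 0, 0, 0, 32], [0, 0, 0, 0, 0, 0, 32], [0, 0, 0, 0, 0, 0, 32], [0, 0, 0, 0, 0, 0, 32], [0, 0, 0, 0, 0, 0, 32], [0, 0, 0, 0, 0, 0, 32], [0, 0, 0, 0, 0, 0, 32]]},
  lines="1,1",
)

```text
time: 27.05
```

Run:
```python
from h import *
from bench import r, eyes, telemetry, ticket
import cv2
g=[eyes.snapshot("scene")["pixels"][130:215,265:320] for _ in range(4)]
print([int((cv2.absdiff(a,g[0]).max(2)>25).sum()) for a in g])
print(ticket.hand_in())
```

```text
[0, 0, 0, 0]
the job is handed in; nothing more can be done
None
```

The pail hangs level and still by its bail in both notches under the keepers, the arm is clear of it, and the job was handed in at about 27 s.

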